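Latch the two-part plaster mould shut

TASK

Close the two-part mould box with the draw latch on its top: take the raised loop by its barrel grip and hook its cross bar under the lip of the keeper on the sliding half (the hook is screwed up or down by hand, so feel for its ledge and never force the bar), then, with closed fingers and without pinching it, push the lever over, away from the keeper, and down until it snaps flat and the halves are drawn tight. Use only gentle pressure on the latch and the box, and leave the other things on the bench where they are.

Things in the scene. Friction and masses are not known exactly. Their poses are not given: they have to be found in the camera images.
- mould: Mould box fixed on the bench: base 270x150x10 mm with two wooden half boxes, plaster inside, 236x110 mm in all, top 60 mm above the bench. Origin on the bench under the split line. x: level along the box, from the fixed half (x -128 to 0 mm) to the sliding half (x > 0); y across, z up. The latch lies on top along x at y=0; its hinges all turn about y. Over 25 N on the boxes cracks the plaster
- sliding_half: The sliding half box, 108x110 mm, runs on two guide rods along the mould's x with about 2 N of friction. Its origin meets the mould's when the halves are shut; it starts up to 3 mm open (to +x). The latch draws it shut
- lever_hinge (a point): Hinge line of the lever on the fixed half, 30 mm to -x of the mould's origin, 86 mm above the bench (26 mm above the box top). Axes as the mould's. The pin that carries the loop crosses the lever 18 mm from the hinge, 17.3 mm along the handle and 5 mm under its line
- lever: Plate 20 mm wide (y), 5 mm thick, with a round end bar. Origin on the hinge, handle along its own -x. Shut: level, handle towards the mould's -x, axes as the mould's. Opening turns it about the mould's +y: the handle rises, then leans over towards the keeper, 2.45 rad at most. Starts 0.6 to 0.95 open; stays where left (0.03 N m). Over 45 N of press or squeeze bends it: push it, do not pinch it
- lever_end (a point): Centre of the lever's end bar, 65 mm from the hinge: round, 12 mm diameter, 22 mm long (y). With the loop hooked, a spring loads the lever from about 1.2 rad on; up to about 7 N is needed on the end bar, along its arc, near 0.6 rad (more if fingertips drag across it); dead centre is at 0.15 to 0.4 rad, then it snaps by itself onto a hard stop at 0
- loop: Steel frame 36 mm wide on the lever's pin (its origin). Its x runs from the pin to the cross bar 61 mm away; thin side arms at y -15.5 and +15.5 mm, open between. Stiff hinge (0.015 N m): it stays where left. Starts unhooked, standing up 0.35 to 0.8 rad above level over the keeper
- loop_bar (a point): Centre of the loop's cross bar, 8 mm in diameter, along y. The held grip can creep several mm along x between the fingers while the loop turns: check where this bar really is before lowering it
- loop_grip (a point): Centre of the loop's grip: a dark barrel 16 mm in diameter, 18 mm long (y), on a stem beyond the cross bar, 24 mm farther along the loop's x than the bar and 8 mm above it (loop's z). Take it by its two end faces from above, fingers closing along y; the loop can turn between the fingers. Pulling it to +x draws the lever along
- keeper: Keeper, 18 mm wide (y), on the sliding half: a post with its flat face to +x, a lip overhanging that face by 6 mm, a ledge 20 mm out from it; the slot between, 11 mm high, is open to +x. Yields to -x on a spring (7 N/mm, 12 mm). This is its block; the hook is screwed up to 6 mm higher or lower, unmeasured. Over 18 N from the loop while the lever is upright, or over 90 N ever, spoils it
- keeper_seat (a point): Where the cross bar's centre lies when hooked home, on the ledge against the post's face, for the hook's middle setting (true height: up to 6 mm more or less); 86 mm above the bench, axes as the mould's. From it, middle setting: lip top +11 mm, lip underside +7, ledge top -4. To pass the lip the bar's centre must be over 6 mm to +x, then it goes to -x under the lip
- clay_plug: Bystander: grey clay plug, 42 mm across, 30 mm tall, beside the mould box. Origin at the centre of its underside. Not to be disturbed
- wood_spatula: Bystander: wooden spatula, 200 mm long, beside the mould box. Origin at the centre of its underside. Not to be disturbed
- steel_bowl: Bystander: steel bowl, 110 mm across, 45 mm tall. Origin at the centre of its underside. Not to be disturbed
- clay_pot: Bystander: small terracotta pot, 62 mm tall. Origin at the centre of its underside. Not to be disturbed
- bull: Bystander: terracotta bull, about 150 mm tall. Origin at the centre of its underside. Not to be disturbed
- calf: Bystander: terracotta calf, about 90 mm tall. Origin at the centre of its underside. Not to be disturbed

How it is judged:
By the outcome, as a careful person would: the job done as asked, in the order asked, and still so for the second after the job is handed in, with the robot touching nothing.
It also fails if it takes over 58 s, if anything falls off the work surface, if the arm or the gripper's body presses on something with over 40 N, if the wrist force passes 120 N, or if a joint passes its speed limit or range.

ROBOT

A 6-joint arm with a two-finger parallel gripper is mounted at the origin on the work surface. World frame = base frame: x ahead of the robot, y to its left, z up, the work surface at z = 0. Lengths are in mm, angles in degrees, forces in N, time in s.
With the tool pointing down it reaches from about 300 to 850 mm from the base axis. Payload 4.2 kg.
Tool frame: the origin (TCP) lies between the finger pads; the fingertips stand 22 mm ahead of it and the grasp point (between the pads) lies 3 mm ahead of it; z points along the fingers, y is the direction in which the jaws open and shut (so a half turn about z gives the same grasp; the last joint's range is limited). The gripper opens to 91 mm and grips with 3 to 60 N. Pads are 32 mm wide; open, the fingers measure 118 mm over their backs; the gripper's body (76 mm by 178 mm) begins 60 mm behind the grasp point.
Start: joints at [-72.422, 18.312, 89.639, -0, 72.044, -1.146], TCP at [184.587, -544.584, 210.276] pointing down, gripper open.
Joint ranges: [-177.97, 177.97], [-48.28, 115.42], [12.27, 149.76], [-77.06, 257.06], [2.81, 150.46], [-146.56, 146.56]. Speed limits (degrees/s): [147.25, 147.25, 180, 180, 180, 180].

INTERFACE

Orientations are given as [roll, pitch, yaw] about the fixed x, y, z axes, in that order (R = Rz(yaw) Ry(pitch) Rx(roll)).
In Python, from workcell import * gives the robot as it stands.
- The arm moves only by the shell command python3 -m jog 'ROWS' [OPENING] [FORCE]. ROWS is text: rows parted by semicolons, each of 6 numbers parted by spaces: the shift along the tool's x, y, z in units of 0.5 m (1.0 is 0.5 m), then the turn, a rotation vector about the tool's x, y, z in units of pi/2 rad (1.0 is pi/2 rad). A call has 1 to 20 rows; each row is the pose to reach, as a shift and turn from the pose measured when the call began, along the tool's axes at that moment; what a row does not reach only later rows make up. A row lasts 1/12 s, in which the tool goes at most 41.7 mm and 7.16 degrees, less where a joint would pass 70% of its speed; a pose out of reach is approached as far as the arm can. A call with a number of a shift or a turn outside -1 to 1 is refused whole. A call with a gripper value outside its range is refused whole. OPENING is the opening, from -1 (shut) to 1 (fully open), set as the call begins (- or left out, the last holds). The fingers move at their own pace and stop on an object; FORCE is the grip in N (left out, the last holds). Time passes only in rows, so rows that repeat a pose let the fingers close. It gives the time, the measured TCP pose, the force and the opening at its end, in the units of the state.
- state(): the state, without advancing time (a new reading comes with each control period).
- grab_frame(name): name is "scene" or "top" or "wrist"; returns the picture (480x640x3 uint8, red, green, blue); there is no depth.
- calibration(name): a dict with "mtx" (3x3 intrinsics, pixels), "rvec" (rotation vector, rad) and "tvec" (3), from world to camera coordinates, as OpenCV has them. Camera axes: x right, y down, z forward; pixel columns grow to the right and rows downward; lengths in mm; the calibration is good to about 2 mm. A picture is of the moment at which its call begins: read the wrist's pose just before it. calibration takes no time and is no camera call; for the wrist camera it gives the pose at the moment of the call.
- job_done(): hands the job in, once; it reports no verdict.
Trained networks look in the newest picture that a camera, given by its name, has taken for a name from the list of things; names that differ only in an ending like _2 or _b are one class to them, and where a whole thing is asked for, a point or a joint stands for the part that bears it (a point fixed in the world has none). Each returns a list of dicts, best first, with "confidence" (0 to 1); they miss things now and then, are a little off and sometimes report something else, mostly with a low value. They report only what shows in the picture. A call takes as long as a camera call.
- spot_in(query, camera): "rect" ([left, top, right, bottom] in pixels, round what is visible of it).
- tip_of(query, camera): "location" ([column, row] in pixels: a listed point, or the origin of a listed thing).
The state is a dict: "time_s": time; "qpos": joint angles; "qvel": joint speeds; "effort": joint torques, N m; "ee_pos": TCP position; "ee_rot": TCP orientation; "force": force on the tool from outside, world axes, zero at the start; "torque": the same for the moment, N m; "gripper_width": finger opening in mm.
Only numpy, scipy, OpenCV 4.12 (cv2) and the standard library are available. Lean on these libraries where they do the work, as an engineer would, in place of code of your own. Each camera call takes 0.05 s, during which the arm holds its last target. There are 200 camera calls.

## Working session

There is one attempt and no reset: what is moved stays moved. The work goes in short steps, Python scripts to look and compute and a shell command to move; the robot and the scene stay as the last step left them, time stands still between calls to the robot, and variables do not carry over. Pictures are saved under pics/ and viewed, about 8 in all and at most 12, crops included, and the job is handed in when it is done.

```bash
ls; mkdir -p pics; cat > h.py <<'E'
from workcell import *
import numpy as np, cv2
from scipy.spatial.transform import Rotation as R
from scipy.optimize import least_squares
def cal(n):
    c=calibration(n); return np.array(c["mtx"],float),np.array(c["rvec"],float).ravel(),np.array(c["tvec"],float).ravel()
def proj(c,P): return cv2.projectPoints(np.array(P,float).reshape(-1,3),c[1],c[2],c[0],None)[0].reshape(-1,2)
def ray(c,uv):
    Rm=cv2.Rodrigues(c[1])[0]; o=-Rm.T@c[2]
    d=Rm.T@np.linalg.inv(c[0])@np.array([uv[0],uv[1],1.0]); return o,d/np.linalg.norm(d)
def atz(c,uv,z):
    o,d=ray(c,uv); return o+d*(z-o[2])/d[2]
def tri(obs):
    A=np.zeros((3,3));b=np.zeros(3)
    for c,uv in obs:
        o,d=ray(c,uv);M=np.eye(3)-np.outer(d,d);A+=M;b+=M@o
    p=np.linalg.solve(A,b); return p,[np.linalg.norm(proj(c,p)[0]-uv).round(1) for c,uv in obs]
def save(img,n): cv2.imwrite('pics/'+n,img[:,:,::-1])
E
cat > a.py <<'E'
from h import *
N=['mould','sliding_half','lever_hinge','lever','lever_end','loop','loop_bar','loop_grip','keeper','keeper_seat']
im={};cs={};D={}
for n in ('scene','top'):
    cs[n]=cal(n);im[n]=grab_frame(n).copy();D[n]={}
    for q in N:
        r=tip_of(q,n)
        if r: D[n][q]=r[0]
for q in N:
    o=[(cs[n],D[n][q]['location']) for n in D if q in D[n]]
    print(q,[(n,np.round(D[n][q]['location'],0),round(D[n][q]['confidence'],2)) for n in D if q in D[n]], *( (tri(o)[0].round(1),tri(o)[1]) if len(o)==2 else ()))
save(np.hstack([cv2.resize(im['scene'],(400,300)),cv2.resize(im['top'],(400,300))]),'a.png');save(im['scene'],'s0.png');save(im['top'],'t0.png')
print(state())
E
python3 a.py
```

```text
pics
mould [('scene', array([309., 237.]), 0.6), ('top', array([329., 266.]), 0.93)] [521.6 -56.6   6.1] [np.float64(1.4), np.float64(1.1)]
sliding_half [('scene', array([313., 244.]), 0.93), ('top', array([326., 267.]), 0.68)] [519.7 -49.6  -8.6] [np.float64(0.6), np.float64(0.5)]
lever_hinge [('scene', array([309., 204.]), 0.57), ('top', array([339., 266.]), 0.63)] [508.4 -78.7  78.6] [np.float64(1.2), np.float64(1.0)]
lever [('scene', array([314., 203.]), 0.79), ('top', array([342., 262.]), 0.84)] [509.9 -80.9  84.9] [np.float64(4.3), np.float64(3.5)]
lever_end [('scene', array([306., 168.]), 0.57), ('top', array([359., 270.]), 0.77)] [ 488.7 -124.2  133.8] [np.float64(1.0), np.float64(0.9)]
loop [('scene', array([311., 194.]), 0.59), ('top', array([344., 268.]), 0.49)] [498.8 -89.5  94.9] [np.float64(0.4), np.float64(0.4)]
loop_bar [('scene', array([311., 196.]), 0.68), ('top', array([332., 254.]), 0.5)] [524.  -56.9 133.8] [np.float64(2.3), np.float64(1.9)]
loop_grip [('scene', array([309., 197.]), 0.43), ('top', array([324., 253.]), 0.76)] [530.6 -40.5 146. ] [np.float64(1.5), 
[... 248 characters left out ...]
35.   78.6] [np.float64(1.3), np.float64(1.0)]
{'time_s': 1.1, 'qpos': array([-7.24218156e+01,  1.83126507e+01,  8.96380949e+01,  1.68885891e-03,
        7.20428093e+01, -1.14728010e+00]), 'qvel': array([-0.17814244, -0.11502406, -0.07408317, -0.01812898, -0.05205312,
       -0.05014524]), 'effort': array([ 1.92748507e-04, -4.12365496e+01, -2.32232577e+01,  7.29735056e-02,
        3.76296951e-02,  1.79037670e-05]), 'ee_pos': array([ 184.60117207, -544.59622674,  210.27453865]), 'ee_rot': array([ 1.79993524e+02, -1.47727974e-03,  1.87249440e+01]), 'force': array([-0.09439637, -0.04939443,  0.28394984]), 'torque': array([0.04548213, 0.02414717, 0.00779736]), 'gripper_width': 91.30249591195705}
```

View pics/a.png

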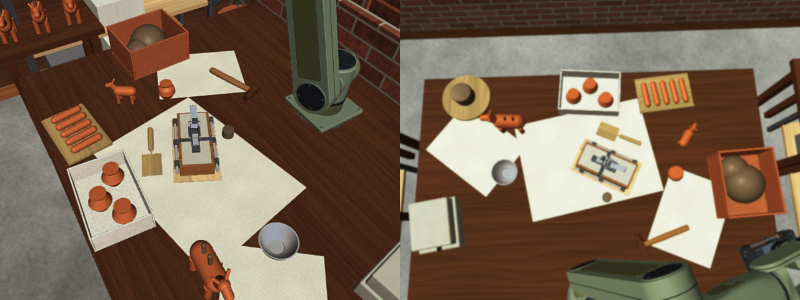

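```bash
cat >> h.py <<'E'
def pose():
    s=state(); return np.array(s['ee_pos'],float),R.from_euler('xyz',s['ee_rot'],degrees=True)
def row(p,rpy=None):
    P,Q=pose(); d=Q.inv().apply(np.array(p,float)-P)/500
    t=np.zeros(3) if rpy is None else (Q.inv()*R.from_euler('xyz',rpy,degrees=True)).as_rotvec()/(np.pi/2)
    n=max(np.linalg.norm(d)*500/41.7,np.linalg.norm(t)*90/7.16)
    return 'row '+' '.join(f'{v:.4f}' for v in [*d,*t])+f'  n>={n:.1f}'
E
python3 - <<'E'
from h import *
c=cal('wrist');o,d=ray(c,(320,240));P,Q=pose()
print('cam in tool',Q.inv().apply(o-P),Q.inv().apply(d),c[0])
print(Q.inv().apply(cv2.Rodrigues(c[1])[0].T[:,0]))
for p in ([500,-90,330],[490,-110,330]): print(row(p,[180,0,63]))
E
```

```text
cam in tool [  77.88580845    0.47354649 -174.73585826] [-0.26610311  0.00913177  0.96390131] [[360.75342348   0.         316.67016001]
 [  0.         360.75342348 243.5430037 ]
 [  0.           0.           1.        ]]
[6.73809013e-04 9.99999732e-01 2.87311139e-04]
row 0.8893 -0.6585 -0.2395 0.0001 0.0000 -0.4919  n>=13.6
row 0.8575 -0.6271 -0.2395 0.0001 0.0000 -0.4919  n>=13.1
```

```bash
python3 -c "
from h import *
print(row([515,-70,260],[180,0,63]))"
```

```text
row 0.9305 -0.6868 -0.0995 0.0001 0.0000 -0.4919  n>=13.9
```

```bash
r="0.93 -0.687 -0.1 0 0 -0.492"; python3 -m jog '0.93 -0.687 -0.1 0 0 -0.492; 0.93 -0.687 -0.1 0 0 -0.492; 0.93 -0.687 -0.1 0 0 -0.492; 0.93 -0.687 -0.1 0 0 -0.492; 0.93 -0.687 -0.1 0 0 -0.492; 0.93 -0.687 -0.1 0 0 -0.492; 0.93 -0.687 -0.1 0 0 -0.492; 0.93 -0.687 -0.1 0 0 -0.492; 0.93 -0.687 -0.1 0 0 -0.492; 0.93 -0.687 -0.1 0 0 -0.492; 0.93 -0.687 -0.1 0 0 -0.492; 0.93 -0.687 -0.1 0 0 -0.492; 0.93 -0.687 -0.1 0 0 -0.492; 0.93 -0.687 -0.1 0 0 -0.492; 0.93 -0.687 -0.1 0 0 -0.492; 0.93 -0.687 -0.1 0 0 -0.492; 0.93 -0.687 -0.1 0 0 -0.492; 0.93 -0.687 -0.1 0 0 -0.492'
cat > b.py <<'E'
from h import *
import sys
N=['mould','lever_hinge','lever_end','loop','loop_bar','loop_grip','keeper','keeper_seat']
cam=sys.argv[2] if len(sys.argv)>2 else 'wrist'
c=cal(cam);im=grab_frame(cam).copy()
for q in N:
    r=tip_of(q,cam)
    print(q,[(np.round(x['location'],0),round(x['confidence'],2)) for x in r[:2]])
save(im,sys.argv[1]);np.savez('pics/'+sys.argv[1]+'.npz',K=c[0],r=c[1],t=c[2]);print(state()['time_s'],pose()[0])
E
python3 b.py w1.png
```

```text
time_s: 2.6
ee_pos: [514.0, -70.9, 260.1]
ee_rot: [-180.0, 0.0, 62.9]
force: [-0.1, -0.0, -0.8]
gripper_width: 91.1
mould [(array([314., 188.]), 0.6)]
lever_hinge [(array([379., 390.]), 0.61), (array([316., 232.]), 0.6)]
lever_end [(array([317., 296.]), 0.67)]
loop [(array([316., 252.]), 0.75)]
loop_bar [(array([312., 212.]), 0.67)]
loop_grip [(array([316., 201.]), 0.58)]
keeper [(array([315., 174.]), 0.96)]
keeper_seat [(array([316., 176.]), 0.83)]
3.05 [514.61063747 -70.26895011 260.29053938]
```

View pics/w1.png

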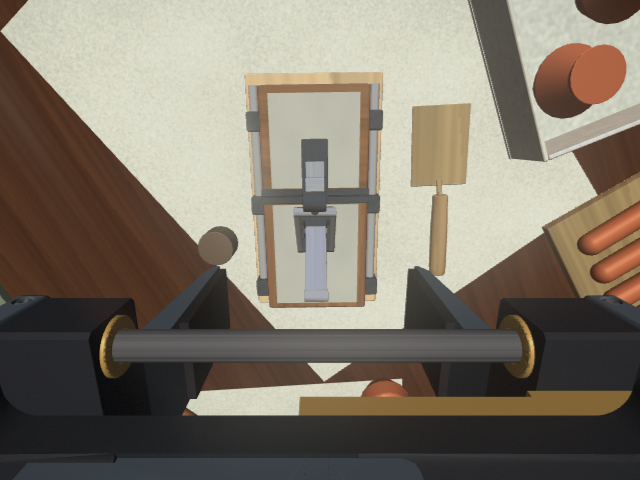

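```bash
cat > fit.py <<'E'
from h import *
def model(p):
    x,y,yaw,a,b,ks=p
    M=lambda v: np.array([x,y,0])+R.from_euler('z',yaw,degrees=True).apply(v)
    H=np.array([-30,0,86.]); c,s=np.cos(a),np.sin(a)
    pin=H+[-17.3*c-5*s,0,17.3*s-5*c]; u=np.array([np.cos(b),0,np.sin(b)]);w=np.array([-u[2],0,u[0]])
    return {'mould':M([0,0,0]),'lever_hinge':M(H),'lever_end':M(H+65*np.array([-c,0,s])),'loop':M(pin),'loop_bar':M(pin+61*u),'loop_grip':M(pin+85*u+8*w),'keeper_seat':M([ks,0,86])}
def fit(obs,p0,extra=None):
    def f(p):
        m=model(p); r=[(proj(c,m[q])[0]-uv)/s for c,q,uv,s in obs]
        r=np.concatenate(r); return np.concatenate([r,extra(p)]) if extra else r
    return least_squares(f,p0,loss='soft_l1',x_scale=[10,10,2,.1,.1,5])
E
cat > c.py <<'E'
from fit import *
z=np.load('pics/w1.png.npz');w=(z['K'],z['r'],z['t']);s,t=cal('scene'),cal('top')
a,b=atz(w,(314,75),10),atz(w,(317,301),10);print(a,b,np.degrees(np.arctan2(*(a-b)[[1,0]])),np.linalg.norm(a-b))
W=dict(lever_hinge=(316,232),lever_end=(317,296),loop=(316,252),loop_bar=(312,212),loop_grip=(316,201),keeper_seat=(316,176))
S=dict(mould=(309,237),lever_hinge=(309,204),lever_end=(306,168),loop=(311,194),loop_bar=(311,196),loop_grip=(309,197),keeper_seat=(309,223))
T=dict(mould=(329,266),lever_hinge=(339,266),lever_end=(359,270),loop=(344,268),loop_bar=(332,254),loop_grip=(324,253),keeper_seat=(321,257))
obs=[(w,q,v,2.) for q,v in W.items()]+[(s,q,v,2.) for q,v in S.items()]+[(t,q,v,2.) for q,v in T.items()]
r=fit(obs,[520,-60,62,.8,.5,25],lambda p:[(p[2]-np.degrees(np.arctan2(*(a-b)[[1,0]])))/.5])
print(r.x.round(2),r.cost);m=model(r.x)
for q in m: print(q,m[q].round(1))
for c,q,v,_ in obs: print(q,(proj(c,m[q])[0]-v).round(1))
E
python3 c.py
```

```text
[577.50594913  59.52503534  10.        ] [ 459.49425059 -179.08313316   10.        ] 63.68375357473853 266.19657974873024
[521.8  -54.34  63.61   0.73   0.69  26.1 ] 9.937982801673815
mould [521.8 -54.3   0. ]
lever_hinge [508.5 -81.2  86. ]
lever_end [ 486.9 -124.7  129.2]
loop [501.2 -95.8  93.8]
loop_bar [522.1 -53.7 132.7]
loop_grip [528.  -41.7 154.2]
keeper_seat [533.4 -31.   86. ]
lever_hinge [0.2 1.1]
lever_end [-0.2 -0.1]
loop [ 0.4 -1. ]
loop_bar [ 3.7 -0.3]
loop_grip [-0.5 -0.8]
keeper_seat [-0.5  0.2]
mould [2.2 3. ]
lever_hinge [ 0.8 -2.6]
lever_end [2.1 1.3]
loop [-1.7 -1. ]
loop_bar [-0.5  0. ]
loop_grip [ 1.8 -3.9]
keeper_seat [ 2.6 -1.1]
mould [-0.5 -0.6]
lever_hinge [ 1.5 -1.2]
lever_end [0.9 0.1]
loop [ 2.7 -1.1]
loop_bar [-2.   2.5]
loop_grip [ 1.2 -0.4]
keeper_seat [-0.9 -1.3]
```

```bash
cat > mrow.py <<'E'
# mrow.py x z [tilt]: row to the TCP at mould (x,0,z), tilt deg = fingers leaning towards mould -x
from fit import *
import sys
MX,MY,YAW=np.load('mould.npy')
def toW(v): return np.array([MX,MY,0])+R.from_euler('z',YAW,degrees=True).apply(v)
def toM(w): return R.from_euler('z',-YAW,degrees=True).apply(np.array(w)-[MX,MY,0])
def rot(t): return (R.from_euler('z',YAW,degrees=True)*R.from_euler('x',180,degrees=True)*R.from_euler('y',-t,degrees=True)).as_euler('xyz',degrees=True)
if __name__=='__main__':
    t=float(sys.argv[3]) if len(sys.argv)>3 else 0
    print('now',toM(pose()[0]).round(1)); print(row(toW([float(sys.argv[1]),0,float(sys.argv[2])]),rot(t)))
E
python3 - <<'E'
import numpy as np
np.save('mould.npy',[521.8,-54.34,63.6])
from mrow import *
m=model([521.8,-54.34,63.6,.73,.69,26.1])
print({k:toM(v).round(1) for k,v in m.items()}, R.from_euler('xyz',rot(30),degrees=True).as_matrix()[:,2])
E
python3 mrow.py 21 205
```

```text
{'mould': array([0., 0., 0.]), 'lever_hinge': array([-30.,   0.,  86.]), 'lever_end': array([-78.4,   0. , 129.3]), 'loop': array([-46.2,  -0. ,  93.8]), 'loop_bar': array([  0.8,  -0. , 132.6]), 'loop_grip': array([ 14.2,   0. , 154.1]), 'keeper_seat': array([26.1,  0. , 86. ])} [-0.22231759 -0.44785588 -0.8660254 ]
now [-17.5  -0.6 260.3]
row 0.0769 -0.0021 0.1106 0.0001 0.0000 -0.0070  n>=1.6
```

```bash
python3 -m jog '0.04 -0.001 0.055 0 0 -0.007;0.077 -0.002 0.11 0 0 -0.007;0.077 -0.002 0.11 0 0 -0.007;0.077 -0.002 0.11 0 0 -0.007;0.077 -0.002 0.11 0 0 -0.007' -0.1 8; python3 b.py w2.png
```

```text
time_s: 3.47
ee_pos: [531.6, -35.9, 206.1]
ee_rot: [179.9, 0.0, 63.6]
force: [0.4, 0.6, 0.3]
gripper_width: 60.6
mould [(array([314., 234.]), 0.86)]
lever_hinge [(array([313., 288.]), 0.74), (array([314., 273.]), 0.58)]
lever_end [(array([315., 368.]), 0.9)]
loop []
loop_bar [(array([314., 278.]), 0.89), (array([314., 369.]), 0.47)]
loop_grip [(array([313., 274.]), 0.63)]
keeper [(array([314., 230.]), 0.6), (array([208., 286.]), 0.24)]
keeper_seat [(array([312., 231.]), 0.87)]
3.9167 [531.23527391 -35.75779718 205.65378736]
```

View pics/w2.png

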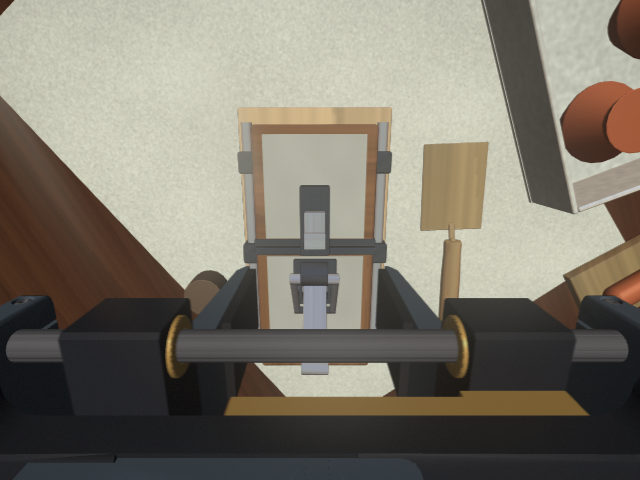

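```bash
cat >> c.py <<'E'
print('---- refit')
z=np.load('pics/w2.png.npz');w2=(z['K'],z['r'],z['t'])
W2=dict(lever_end=(315,368),loop_bar=(314.5,278),loop_grip=(314,272),keeper_seat=(312,231))
obs+=[(w2,q,v,1.5) for q,v in W2.items()]
a,b=atz(w2,(314.5,108),10),atz(w2,(315,365),60);print(a,b)
r=fit(obs,r.x,lambda p:[(p[2]-63.6)/.5]);m=model(r.x);print(r.x.round(2))
np.save('mould.npy',r.x[:3])
for c,q,v,_ in obs[-4:]: print(q,(proj(c,m[q])[0]-v).round(1))
from mrow import *
print({k:toM(v).round(1) for k,v in m.items()});print('now',toM(pose()[0]).round(1))
E
python3 c.py | sed -n '/refit/,$p'
```

```text
---- refit
[577.93185384  61.01569272  10.        ] [ 466.74514152 -164.23318874   60.        ]
[521.47 -53.79  63.72   0.72   0.7   24.99]
lever_end [-0.2  0.3]
loop_bar [0.  0.4]
loop_grip [ 0.4 -0.3]
keeper_seat [ 2.7 -0.5]
{'mould': array([0., 0., 0.]), 'lever_hinge': array([-30.,  -0.,  86.]), 'lever_end': array([-78.7,  -0. , 129. ]), 'loop': array([-46.3,  -0. ,  93.7]), 'loop_bar': array([  0.4,  -0. , 132.9]), 'loop_grip': array([ 13.7,  -0. , 154.5]), 'keeper_seat': array([25., -0., 86.])}
now [ 20.5  -0.8 205.7]
```

```bash
python3 mrow.py 20 168
```

```text
now [ 20.5  -0.8 205.7]
row -0.0010 -0.0016 0.0753 0.0005 -0.0001 -0.0015  n>=0.9
```

```bash
python3 -m jog '-0.001 -0.0016 0.025 0 0 0;-0.001 -0.0016 0.05 0 0 0;-0.001 -0.0016 0.075 0 0 0;-0.001 -0.0016 0.075 0 0 0;-0.001 -0.0016 0.075 0 0 0' - 8;  python3 -m jog '0 0 0 0 0 0;0 0 0 0 0 0;0 0 0 0 0 0;0 0 0 0 0 0;0 0 0 0 0 0;0 0 0 0 0 0' -1 8; python3 mrow.py 20 168
```

```text
time_s: 4.33
ee_pos: [530.0, -35.9, 167.9]
ee_rot: [-180.0, 0.0, 63.6]
force: [-0.6, -0.4, 0.3]
gripper_width: 41.3
time_s: 4.83
ee_pos: [530.1, -35.9, 168.1]
ee_rot: [-180.0, 0.0, 63.6]
force: [-1.2, 0.7, 0.4]
gripper_width: 4.1
now [ 19.9   0.2 168.1]
row 0.0002 0.0004 0.0002 -0.0000 0.0001 -0.0015  n>=0.0
```

```bash
python3 -m jog '0 0 0 0 0 0;0 0 0 0 0 0'; cat > d.py <<'E'
from h import *
import sys
c=cal('wrist');im=grab_frame('wrist').copy();save(im,sys.argv[1]);np.savez('pics/'+sys.argv[1]+'.npz',K=c[0],r=c[1],t=c[2])
s=grab_frame('scene');x=cv2.resize(s[110:290,220:400],(480,480),interpolation=cv2.INTER_CUBIC)
v=np.hstack([cv2.resize(im[180:420,200:440],(400,400),interpolation=cv2.INTER_CUBIC),cv2.resize(x,(400,400))]);save(v,'v_'+sys.argv[1])
E
python3 d.py w3.png
```

```text
time_s: 5.0
ee_pos: [530.2, -35.9, 168.2]
ee_rot: [180.0, 0.0, 63.6]
force: [0.6, -0.2, 0.3]
gripper_width: 0.3
```

View pics/v_w3.png

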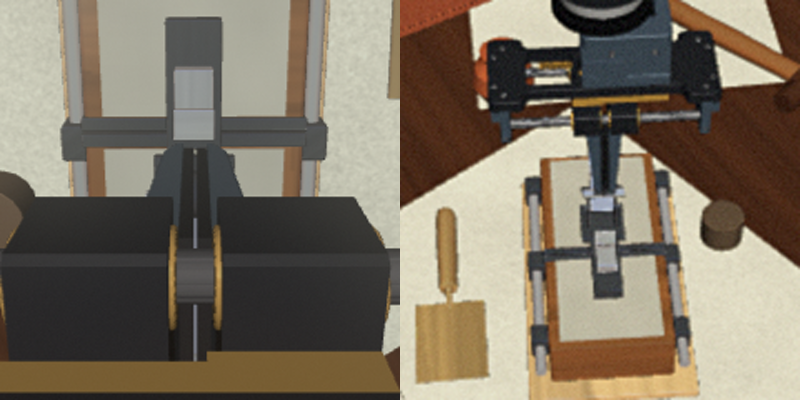

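```bash
python3 - <<'E'
import cv2,numpy as np
a=cv2.imread('pics/w2.png')[170:320,250:380];s=cv2.imread('pics/s0.png')[130:280,245:375]
f=lambda i:cv2.resize(i,(400,462),interpolation=cv2.INTER_CUBIC)
cv2.imwrite('pics/z.png',np.hstack([f(a),f(s)]))
E
```

```text
(no output)
```

View pics/z.png

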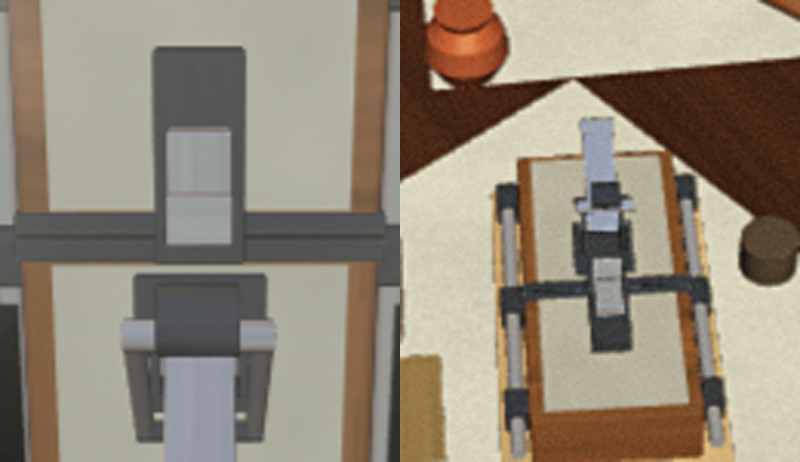

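```bash
python3 - <<'E'
from mrow import *
c=cal('scene')
for v in ([20,0,146],[4,0,146],[36,0,146],[20,0,168],[13.7,0,154.5]): print(v,proj(c,toW(v)).round(1))
E
python3 -m jog '0 0 0 0 0 0;0 0 0 0 0 0;0 0 0 0 0 0;0 0 0 0 0 0;0 0 -0.03 0 0 0;0 0 -0.06 0 0 0;0 0 -0.09 0 0 0;0 0 -0.09 0 0 0;0 0 -0.09 0 0 0' 0 8; python3 d.py w4.png;python3 b.py w4b.png
```

```text
[20, 0, 146] [[311.4 198.5]]
[4, 0, 146] [[310.8 192.5]]
[36, 0, 146] [[312.  204.6]]
[20, 0, 168] [[311.3 190.3]]
[13.7, 0, 154.5] [[311.1 193. ]]
time_s: 5.85
ee_pos: [530.5, -35.9, 213.5]
ee_rot: [179.9, -0.0, 63.6]
force: [-1.0, 0.1, -0.4]
gripper_width: 46.0
mould [(array([317., 230.]), 0.76)]
lever_hinge [(array([312., 288.]), 0.56)]
lever_end [(array([319., 363.]), 0.9)]
loop [(array([320., 230.]), 0.38), (array([317., 232.]), 0.3)]
loop_bar [(array([315., 273.]), 0.59)]
loop_grip [(array([317., 267.]), 0.76)]
keeper [(array([316., 228.]), 0.89)]
keeper_seat [(array([317., 275.]), 0.66), (array([315., 230.]), 0.65)]
6.4 [530.08399203 -35.86702162 212.96759973]
```

View pics/v_w4.png

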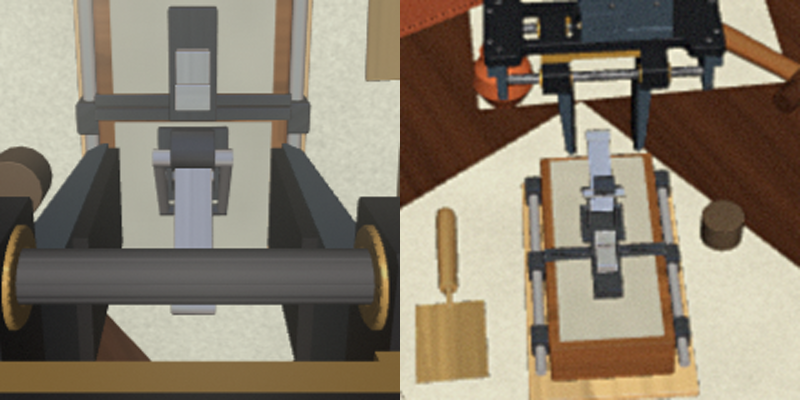

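```bash
python3 - <<'E'
from mrow import *
z=np.load('pics/w3.png.npz');w3=(z['K'],z['r'],z['t'])
Q=R.from_euler('xyz',[180,0,63.6],degrees=True);P=np.array([530.2,-35.9,168.2])
for v in ([16,0,22],[0,0,22],[-16,0,22],[5,0,22],[10,0,22],[16,13.5,22],[10,13.5,22]): print(v,(proj(w3,P+Q.apply(v))-[200,180])*1.667)
z=np.load('pics/w4.png.npz');w4=(z['K'],z['r'],z['t'])
m=model([521.47,-53.79,63.72,.72,.70,25])
for k in m: print(k,((proj(w4,m[k])-[200,180])*1.667).round(0))
s=cal('scene');s0=lambda p:((proj(s,p)-[245,130])*3.077).round(0)
for k in m: print('scene crop',k,s0(m[k]))
# alternatives: move grip along wrist ray
for d in (-10,-5,0,5): 
    o=toM(m['loop_grip'])+np.array([.35,0,.94])*d; print(d,o,s0(toW(o)))
print('wrist calib w3 cam', Q.inv().apply(ray(w3,(320,240))[0]-P))
E
```

```text
[16, 0, 22] [[193.8382724  120.60725472]]
[0, 0, 22] [[193.8350393  164.23766786]]
[-16, 0, 22] [[193.83193887 206.0776943 ]]
[5, 0, 22] [[193.836035   150.80081303]]
[10, 0, 22] [[193.83704391 137.18570721]]
[16, 13.5, 22] [[233.22865676 120.6174992 ]]
[10, 13.5, 22] [[232.91390879 137.19544144]]
mould [[193.  86.]]
lever_hinge [[194. 179.]]
lever_end [[194. 304.]]
loop [[194. 213.]]
loop_bar [[193. 157.]]
loop_grip [[193. 146.]]
keeper_seat [[193.  80.]]
scene crop mould [[204. 339.]]
scene crop lever_hinge [[200. 220.]]
scene crop lever_end [[195. 121.]]
scene crop loop [[198. 194.]]
scene crop loop_bar [[202. 203.]]
scene crop loop_grip [[203. 194.]]
scene crop keeper_seat [[206. 282.]]
-10 [1.00570902e+01 3.12845048e-03 1.45125567e+02] [[203. 200.]]
-5 [1.18070902e+01 3.12845048e-03 1.49825567e+02] [[203. 197.]]
0 [1.35570902e+01 3.12845048e-03 1.54525567e+02] [[203. 194.]]
5 [1.53070902e+01 3.12845048e-03 1.59225567e+02] [[204. 190.]]
wrist calib w3 cam [ 7.76383940e+01  1.39687689e-01 -1.74731667e+02]
```

```bash
python3 mrow.py 12.5 163
```

```text
now [1.99e+01 2.00e-01 2.13e+02]
row -0.0147 0.0005 0.0999 -0.0002 0.0002 -0.0015  n>=1.2
```

```bash
python3 -m jog '-0.015 0 0.03 0 0 0;-0.015 0 0.06 0 0 0;-0.015 0 0.085 0 0 0;-0.015 0 0.1 0 0 0;-0.015 0 0.1 0 0 0;-0.015 0 0.1 0 0 0' - 8;  python3 -m jog '0 0 0 0 0 0;0 0 0 0 0 0;0 0 0 0 0 0;0 0 0 0 0 0;0 0 0 0 0 0;0 0 0 0 0 0;0 0 0 0 0 0' -1 8; python3 mrow.py 20 168
```

```text
time_s: 6.9
ee_pos: [526.8, -42.6, 163.0]
ee_rot: [-180.0, 0.0, 63.6]
force: [0.4, -0.7, 1.0]
gripper_width: 45.8
time_s: 7.48
ee_pos: [526.9, -42.6, 163.1]
ee_rot: [-180.0, 0.0, 63.6]
force: [-0.3, -0.5, -0.4]
gripper_width: 1.8
now [1.250e+01 1.000e-01 1.631e+02]
row 0.0151 0.0002 -0.0098 -0.0002 0.0002 -0.0015  n>=0.2
```

```bash
python3 -m jog '0 0 0 0 0 0;0 0 0 0 0 0;0 0 0 0 0 0;0 0 0 0 0 0;0 0 -0.05 0 0 0;0 0 -0.1 0 0 0;-0.05 0 -0.15 0 0 0;-0.12 0 -0.15 0 0 0;-0.19 0 -0.15 0 0 0;-0.22 0 -0.15 0 0 0;-0.22 0 -0.15 0 0 0;-0.22 0 -0.15 0 0 0' 0 8; python3 b.py w5.png; python3 - <<'E'
import cv2
a=cv2.imread('pics/w5.png')[0:300,190:450]; cv2.imwrite('pics/z5.png',cv2.resize(a,(520,600),interpolation=cv2.INTER_CUBIC))
E
```

```text
time_s: 8.48
ee_pos: [477.8, -141.4, 238.2]
ee_rot: [-180.0, -0.0, 63.5]
force: [0.4, 0.0, -0.1]
gripper_width: 45.5
mould [(array([315., 118.]), 0.71)]
lever_hinge [(array([317., 150.]), 0.59)]
lever_end [(array([317., 219.]), 0.89)]
loop [(array([314., 109.]), 0.28), (array([314., 115.]), 0.26)]
loop_bar [(array([314., 108.]), 0.64)]
loop_grip [(array([315.,  88.]), 0.88)]
keeper [(array([317.,  83.]), 0.48)]
keeper_seat [(array([313.,  83.]), 0.56)]
8.9333 [ 478.16324463 -140.57141059  238.00836899]
```

View pics/z5.png

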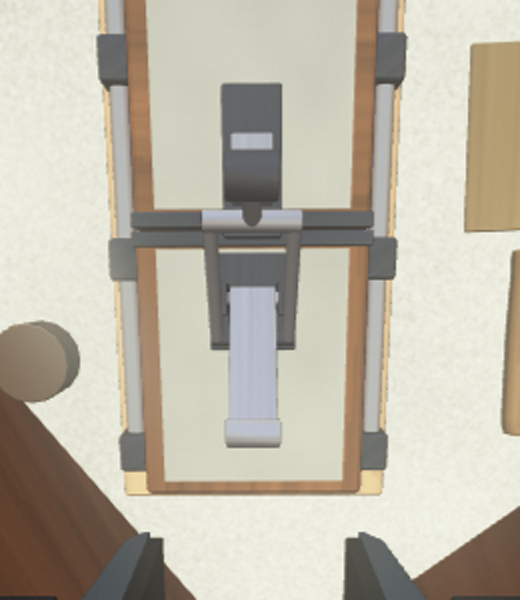

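```bash
cat > e.py <<'E'
from mrow import *
def L(n):
    z=np.load(f'pics/{n}.npz');return (z['K'],z['r'],z['t'])
w1,w2,w4,w5=L('w1.png'),L('w2.png'),L('w4.png'),L('w5.png')
for n,o in dict(grip=[(w2,(314.5,273)),(w4,(315.5,269)),(w5,(316,88))],bar=[(w2,(314.5,279)),(w4,(315.5,274)),(w5,(316,109))],end=[(w1,(317,296)),(w2,(315,368)),(w5,(316.5,217))],seat=[(w1,(316,176)),(w2,(312,231)),(w5,(313,83))]).items():
    p,e=tri(o);print(n,toM(p).round(1),e)
E
python3 e.py
```

```text
grip [1.290e+01 1.000e-01 1.553e+02] [np.float64(0.4), np.float64(0.4), np.float64(0.0)]
bar [  1.4   0.2 135.9] [np.float64(0.5), np.float64(0.5), np.float64(0.0)]
end [-79.9  -0.2 126.9] [np.float64(0.4), np.float64(0.1), np.float64(0.4)]
seat [25.6  1.3 88.9] [np.float64(2.5), np.float64(1.2), np.float64(1.7)]
```

```bash
python3 mrow.py 14 200;python3 mrow.py 14 146
```

```text
now [-97.    0.4 238. ]
row 0.2220 0.0005 0.0760 -0.0004 0.0001 -0.0009  n>=2.8
now [-97.    0.4 238. ]
row 0.2220 0.0006 0.1840 -0.0004 0.0001 -0.0009  n>=3.5
```

```bash
python3 -m jog '0.07 0 0.02 0 0 0;0.14 0 0.04 0 0 0;0.2 0 0.06 0 0 0;0.222 0 0.08 0 0 0;0.222 0 0.11 0 0 0;0.222 0 0.14 0 0 0;0.222 0 0.165 0 0 0;0.222 0 0.184 0 0 0;0.222 0 0.184 0 0 0;0.222 0 0.184 0 0 0' - 5;  python3 -m jog '0 0 0 0 0 0;0 0 0 0 0 0;0 0 0 0 0 0;0 0 0 0 0 0;0 0 0 0 0 0;0 0 0 0 0 0;0 0 0 0 0 0' -1 5; python3 mrow.py 20 168
```

```text
time_s: 9.77
ee_pos: [527.2, -41.3, 145.8]
ee_rot: [-179.9, 0.0, 63.6]
force: [0.6, -0.0, 0.4]
gripper_width: 45.6
time_s: 10.35
ee_pos: [527.2, -41.1, 146.1]
ee_rot: [-179.9, 0.0, 63.6]
force: [-0.0, 1.4, 1.6]
gripper_width: 17.6
now [ 13.9   0.5 146.1]
row 0.0121 0.0009 -0.0439 -0.0008 0.0001 -0.0010  n>=0.5
```

```bash
python3 -m jog '0 0 0 0 0 0;0 0 0 0 0 0;0.012 0.001 0.006 0 0 0;0.012 0.001 0.006 0 0 0;0.012 0.001 0.006 0 0 0' -0.4 8;  python3 -m jog '0 0 0 0 0 0;0 0 0 0 0 0;0 0 0 0 0 0;0 0 0 0 0 0;0 0 0 0 0 0' -1 8; python3 mrow.py 20 168; python3 d.py w6.png
```

```text
time_s: 10.77
ee_pos: [530.4, -35.7, 142.7]
ee_rot: [-179.9, 0.0, 63.7]
force: [-0.5, -0.2, 0.1]
gripper_width: 27.3
time_s: 11.18
ee_pos: [530.0, -35.6, 142.6]
ee_rot: [-179.9, 0.0, 63.7]
force: [-0.5, 1.6, -0.2]
gripper_width: 18.1
now [ 20.1   0.4 142.6]
row -0.0003 0.0007 -0.0508 -0.0016 0.0003 -0.0008  n>=0.6
```

View pics/v_w6.png

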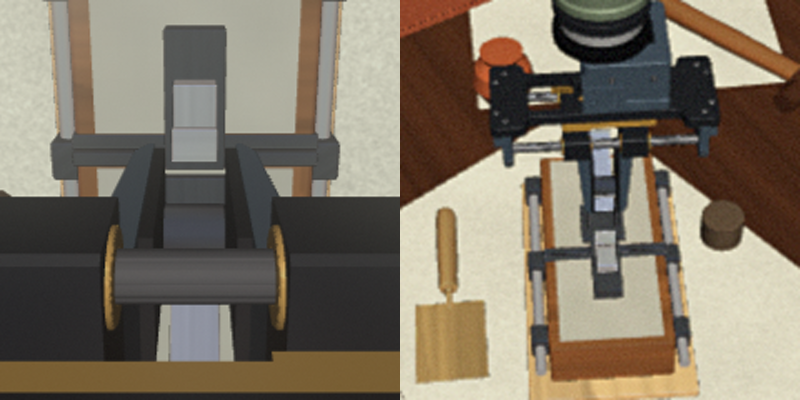

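```bash
cat >> e.py <<'E'
w6=L('w6.png')
print('plate',toM(tri([(w2,(315,185.5)),(w5,(316,42.5)),(w6,(316,196))])[0]))
print('ledge end',*[x for x in [tri([(w2,(315,211.3)),(w5,(316,66)),(w6,(316,228))])] for x in (toM(x[0]),x[1])])
lf=tri([(w2,(315,232.7)),(w6,(316,256.2)),(w1,(315,178))]);print('lip front',toM(lf[0]),lf[1])
for z in (80,86,92): print(z,'ledge end x',[toM(atz(c,uv,z))[0].round(1) for c,uv in ((w2,(315,211.3)),(w5,(316,66)),(w6,(316,228)))], 'lipfront at z+11',[toM(atz(c,uv,z+11))[0].round(1) for c,uv in ((w2,(315,232.7)),(w6,(316,256.2)))])
E
python3 e.py | tail -6
```

```text
plate [60.4552456   0.18978088 67.53622803]
ledge end [40.08594655  0.20950062 78.30960682] [np.float64(0.6), np.float64(0.1), np.float64(0.8)]
lip front [24.68697513  0.11978513 92.42170391] [np.float64(0.5), np.float64(0.9), np.float64(0.2)]
80 ledge end x [np.float64(40.3), np.float64(39.8), np.float64(40.6)] lipfront at z+11 [np.float64(24.4), np.float64(24.2)]
86 ledge end x [np.float64(41.4), np.float64(38.7), np.float64(42.1)] lipfront at z+11 [np.float64(25.9), np.float64(26.1)]
92 ledge end x [np.float64(42.6), np.float64(37.6), np.float64(43.5)] lipfront at z+11 [np.float64(27.4), np.float64(28.1)]
```

```bash
cat > kin.py <<'E'
from mrow import *
def ik(bx,bz):
    h=np.array([-30,86.]);d=np.array([bx,bz])-h;D=np.hypot(*d);al=np.arctan2(d[1],d[0])
    k=np.arccos((18**2+D**2-61**2)/(36*D)); th=al+k; pin=h+18*np.array([np.cos(th),np.sin(th)])
    b=np.arctan2(bz-pin[1],bx-pin[0]); a=np.pi-th+.281
    g=np.array([bx,bz])+24*np.array([np.cos(b),np.sin(b)])+8*np.array([-np.sin(b),np.cos(b)])
    return a,b,pin,g
def fk(gx,gz):
    h=np.array([-30,86.]);d=np.array([gx,gz])-h;D=np.hypot(*d);Lg=np.hypot(85,8);al=np.arctan2(d[1],d[0])
    th=al+np.arccos((18**2+D**2-Lg**2)/(36*D));pin=h+18*np.array([np.cos(th),np.sin(th)])
    b=np.arctan2(gz-pin[1],gx-pin[0])-np.arctan2(8,85)
    return np.pi-th+.281,b,pin+61*np.array([np.cos(b),np.sin(b)])
if __name__=='__main__':
    print('now fk',fk(12.9,155.3))
    for p in [(1,135),(12,132),(22,124),(30,115),(35,106),(35,98),(35,92),(35,82),(24,82),(23,83)]:
        a,b,pin,g=ik(*p);print(p,'a %.2f b %.2f'%(a,b),'pin',pin.round(1),'grip',g.round(1),'TCP',(g+[7.2,-12.7]).round(1), 'row',((g+[7.2,-12.7]-[20.1,142.6])*[1,-1]/500).round(3))
E
python3 kin.py
```

```text
now fk (np.float64(0.7253093113971921), np.float64(0.7115239400145498), array([-5.29136714e-02,  1.33569330e+02]))
(1, 135) a 0.83 b 0.71 pin [-45.4  95.4] grip [ 14.  156.7] TCP [ 21.2 144. ] row [ 0.002 -0.003]
(12, 132) a 1.24 b 0.54 pin [-40.4 100.7] grip [ 28.5 151.2] TCP [ 35.7 138.5] row [0.031 0.008]
(22, 124) a 1.55 b 0.35 pin [-35.3 103.2] grip [ 41.8 139.7] TCP [ 49. 127.] row [0.058 0.031]
(30, 115) a 1.85 b 0.18 pin [-30. 104.] grip [ 52.2 127.2] TCP [ 59.4 114.5] row [0.079 0.056]
(35, 106) a 2.08 b 0.04 pin [-26.  103.5] grip [ 58.7 115. ] TCP [ 65.9 102.3] row [0.092 0.081]
(35, 98) a 2.09 b -0.09 pin [-25.8 103.5] grip [ 59.6 103.8] TCP [66.8 91.1] row [0.093 0.103]
(35, 92) a 2.14 b -0.19 pin [-24.9 103.3] grip [60.1 95.4] TCP [67.3 82.7] row [0.094 0.12 ]
(35, 82) a 2.28 b -0.34 pin [-22.5 102.4] grip [60.3 81.5] TCP [67.5 68.8] row [0.095 0.148]
(24, 82) a 1.68 b -0.36 pin [-33.  103.7] grip [49.3 80.9] TCP [56.5 68.2] row [0.073 0.149]
(23, 83) a 1.60 b -0.34 pin [-34.5 103.4] grip [48.3 82.5] TCP [55.5 69.8] row [0.071 0.146]
```

```bash
python3 -m jog '0.01 0.0008 0 0 0 0;0.02 0.0008 0.004 0 0 0;0.031 0.0008 0.008 0 0 0;0.041 0.0008 0.016 0 0 0;0.05 0.0008 0.023 0 0 0;0.058 0.0008 0.031 0 0 0;0.066 0.0008 0.04 0 0 0;0.073 0.0008 0.048 0 0 0;0.079 0.0008 0.056 0 0 0;0.086 0.0008 0.068 0 0 0;0.092 0.0008 0.081 0 0 0;0.093 0.0008 0.095 0 0 0;0.093 0.0008 0.095 0 0 0' ; python3 b.py w7.png; python3 b.py s7.png scene; python3 -c "
from mrow import *
print(toM(pose()[0]),state()['force'],state()['gripper_width'])
a=cv2.imread('pics/w7.png')[200:400,230:400];s=cv2.imread('pics/s7.png')[110:280,240:385]
f=lambda i:cv2.resize(i,(400,470),interpolation=cv2.INTER_CUBIC)
cv2.imwrite('pics/z7.png',np.hstack([f(a),f(s)]))"
```

```text
time_s: 12.37
ee_pos: [551.3, 7.2, 93.9]
ee_rot: [-179.8, -0.1, 63.6]
force: [-2.4, 2.8, -0.3]
gripper_width: 17.8
mould [(array([316., 320.]), 0.81), (array([317., 358.]), 0.16)]
lever_hinge []
lever_end []
loop []
loop_bar [(array([315., 364.]), 0.69)]
loop_grip [(array([315., 327.]), 0.75)]
keeper [(array([315., 358.]), 0.82), (array([497., 329.]), 0.45)]
keeper_seat [(array([316., 358.]), 0.64)]
12.8167 [551.1600441    6.41418313  95.39581246]
mould [(array([312., 239.]), 0.81)]
lever_hinge []
lever_end []
loop []
loop_bar [(array([314., 222.]), 0.51)]
loop_grip [(array([311., 229.]), 0.45)]
keeper [(array([242., 242.]), 0.31), (array([268., 153.]), 0.19)]
keeper_seat [(array([313., 224.]), 0.58)]
13.2667 [551.166807     6.38354857  95.38172797]
[6.71049870e+01 1.78762623e-02 9.53817280e+01] [-2.00814225  4.42186771 -0.76944546] 17.838440128630744
```

View pics/z7.png

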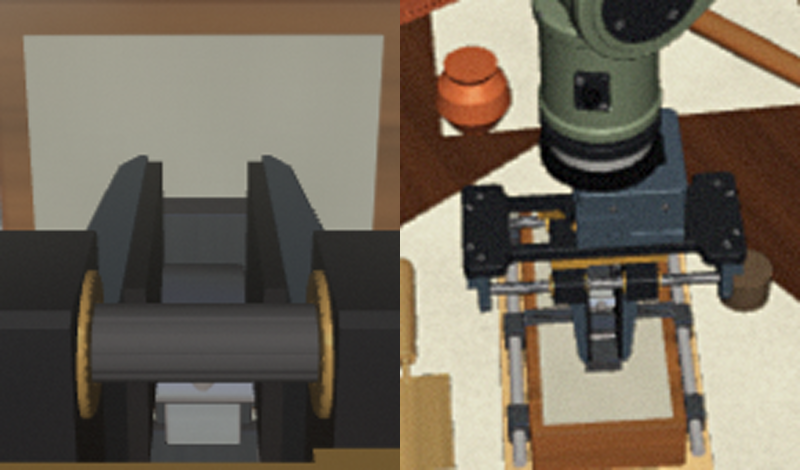

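```bash
cat > where.py <<'E'
from kin import *
import sys
def solve(n,rb,re):
    z=np.load(f'pics/{n}.npz');c=(z['K'],z['r'],z['t'])
    pr=lambda x,zz: proj(c,toW([x,0,zz]))[0][1]
    def f(g):
        a,b,bar=fk(*g); e=min(pr(g[0]+8*np.cos(t),g[1]+8*np.sin(t)) for t in np.linspace(0,2*np.pi,73))
        return [pr(*bar)-rb,e-re]
    r=least_squares(f,[59.5,106]);return r.x,fk(*r.x),r.cost
if __name__=='__main__':
    n=sys.argv[1]
    for rb,re in ((365,313),(363,313),(367,313),(365,311),(365,315)): print(rb,re,solve(n,rb,re))
    print('nominal',fk(67.1-7.2,95.4+12.7))
E
python3 where.py w7.png
```

```text
365 313 (array([47.167344  , 92.35682649]), (np.float64(1.4142579008090506), np.float64(-0.21062127727076246), array([22.02517494, 89.55123648])), np.float64(4.832332431426388e-20))
363 313 (array([ 57.24178062, 112.29656046]), (np.float64(1.9790591883703859), np.float64(0.00520278393665892), array([ 33.28372753, 104.17180249])), np.float64(4.20029471136713e-20))
367 313 (array([45.9846238 , 91.17494818]), (np.float64(1.345116653053958), np.float64(-0.21788927983130174), array([20.82272794, 88.55216401])), np.float64(1.2091711646513275))
365 311 (array([46.14285789, 88.84249842]), (np.float64(1.3781818281070009), np.float64(-0.24879214368075486), array([20.91193708, 86.9984174 ])), np.float64(0.7671413179621315))
365 315 (array([ 55.74637511, 111.4739719 ]), (np.float64(1.8906785907273518), np.float64(-0.006026837040801744), array([ 31.69859657, 103.61876041])), np.float64(1.4038462484848751e-18))
nominal (np.float64(2.1133517259209773), np.float64(-0.038619433707410424), array([ 35.60901663, 101.03260113]))kin.py:10: RuntimeWarning: invalid value encountered in arccos
  th=al+np.arccos((18**2+D**2-Lg**2)/(36*D));pin=h+18*np.array([np.cos(th),np.sin(th)])
```

```bash
python3 - <<'E'
from kin import *
z=np.load('pics/w7.png.npz');c=(z['K'],z['r'],z['t'])
X=lambda r,zz:toM(atz(c,(316,r),zz))[0].round(1)
for r in (364,366): print('bar row',r,[(zz,X(r,zz)) for zz in (99,101,103,105)])
print('lip row372',[(zz,X(372.3,zz)) for zz in (90,92.4,95)],'rear 388',[(zz,X(388.5,zz)) for zz in (90,92.4,95)])
print('barrel centre nominal row',proj(c,toW([59.9,0,108.1])))
E
```

```text
bar row 364 [(99, np.float64(29.1)), (101, np.float64(30.5)), (103, np.float64(31.9)), (105, np.float64(33.2))]
bar row 366 [(99, np.float64(27.9)), (101, np.float64(29.3)), (103, np.float64(30.7)), (105, np.float64(32.0))]
lip row372 [(90, np.float64(17.5)), (92.4, np.float64(19.2)), (95, np.float64(21.1))] rear 388 [(90, np.float64(6.6)), (92.4, np.float64(8.5)), (95, np.float64(10.5))]
barrel centre nominal row [[316.49449343 320.70583441]]
```

```bash
python3 -m jog '0.003 -0.001 0 0 0 0;0.006 -0.001 0 0 0 0;0.006 -0.001 0 0 0 0'; python3 -m jog '0.0005 0 0.005 0 0 0;0.001 0 0.01 0 0 0;0.001 0 0.01 0 0 0'; python3 -m jog '0.0005 0 0.005 0 0 0;0.001 0 0.01 0 0 0;0.001 0 0.01 0 0 0';python3 -m jog '0.0005 0 0.005 0 0 0;0.0005 0 0.01 0 0 0;0.0005 0 0.01 0 0 0'; python3 mrow.py 67 70
```

```text
time_s: 13.52
ee_pos: [552.0, 8.7, 95.4]
ee_rot: [-179.9, 0.0, 63.6]
force: [-2.9, -1.0, -0.3]
gripper_width: 18.2
time_s: 13.77
ee_pos: [552.3, 9.2, 90.0]
ee_rot: [-179.9, 0.0, 63.6]
force: [-2.7, 0.1, 0.1]
gripper_width: 17.9
time_s: 14.02
ee_pos: [552.5, 9.7, 84.5]
ee_rot: [-179.9, 0.0, 63.6]
force: [-2.7, -0.5, 0.2]
gripper_width: 18.0
time_s: 14.27
ee_pos: [552.7, 10.1, 79.0]
ee_rot: [-179.9, 0.0, 63.6]
force: [-2.1, 0.9, -1.7]
gripper_width: 18.1
now [71.1  0.3 79. ]
row -0.0082 0.0006 0.0180 -0.0013 0.0000 -0.0008  n>=0.2
```

```bash
for i in 1; do python3 -m jog '0 0 0.003 0 0 0;0 0 0.006 0 0 0;0 0 0.006 0 0 0'; python3 -m jog '0 0 0.003 0 0 0;0 0 0.006 0 0 0;0 0 0.006 0 0 0'; python3 -m jog '0 0 0.002 0 0 0;0 0 0.004 0 0 0;0 0 0.004 0 0 0'; done | egrep 'pos|force'
```

```text
ee_pos: [552.8, 10.2, 75.7]
force: [-2.5, 0.3, 0.1]
ee_pos: [553.0, 10.2, 73.7]
force: [-5.1, 1.0, 7.3]
ee_pos: [553.0, 10.2, 72.9]
force: [-4.8, 0.2, 7.4]
```

```bash
python3 -m jog '0 0 -0.003 0 0 0;0 0 -0.003 0 0 0' | egrep 'pos|force'; python3 b.py w8.png | egrep 'bar|grip|seat'; python3 - <<'E'
from kin import *
g=toM(pose()[0])[[0,2]];print(g,'nominal',fk(g[0]-7.2,g[1]+12.7),'crept',fk(g[0]-10.5,g[1]+12.7),fk(g[0]-10.5,g[1]+10.7))
z=np.load('pics/w8.png.npz');c=(z['K'],z['r'],z['t'])
for b in ((35,82),(35,86),(35,90),(32,86),(38,86),(30,97),(35,97)): print(b,proj(c,toW([b[0],0,b[1]])).round(0))
im=cv2.imread('pics/w8.png')[280:420,250:380];cv2.imwrite('pics/z8.png',cv2.resize(im,None,fx=4,fy=4,interpolation=cv2.INTER_CUBIC))
E
```

```text
ee_pos: [553.1, 10.5, 74.7]
force: [-2.7, 2.0, -0.4]
loop_bar [(array([318., 376.]), 0.87)]
loop_grip [(array([317., 330.]), 0.96)]
keeper_seat [(array([313., 384.]), 0.91), (array([314., 376.]), 0.24)]
[71.53751279 74.22403413] nominal (np.float64(2.448336066671541), np.float64(-0.25817556358514576), array([39.09039921, 85.31678315])) crept (np.float64(2.2573868637349572), np.float64(-0.2777815398115411), array([35.76374177, 85.81205465])) (np.float64(2.2794481828990616), np.float64(-0.2997415136626289), array([35.74541846, 84.3672895 ]))
(35, 82) [[316. 363.]]
(35, 86) [[316. 368.]]
(35, 90) [[316. 372.]]
(32, 86) [[316. 372.]]
(38, 86) [[316. 363.]]
(30, 97) [[316. 390.]]
(35, 97) [[316. 381.]]
```

View pics/z8.png

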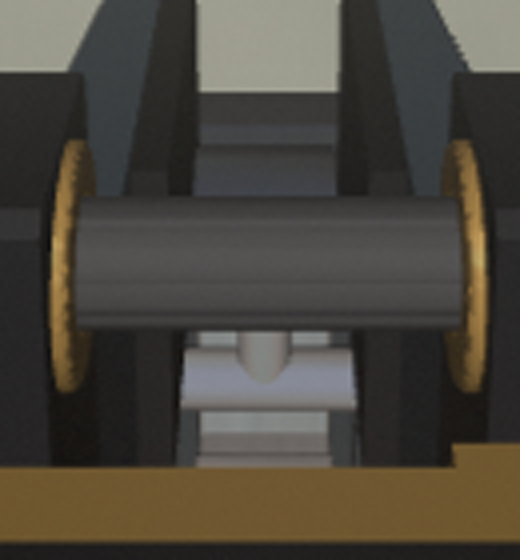

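```bash
python3 -m jog '0 0 -0.0015 0 0 0;-0.004 0 -0.0015 0 0 0;-0.008 0 -0.0015 0 0 0;-0.008 0 -0.0015 0 0 0' | egrep 'pos|force';python3 -m jog '-0.002 0 0 0 0 0;-0.004 0 0 0 0 0;-0.004 0 0 0 0 0' | egrep 'pos|force'; python3 - <<'E'
from mrow import *
s=state();print(toM(s['ee_pos']),R.from_euler('z',-YAW,degrees=True).apply(s['force']))
E
```

```text
ee_pos: [551.4, 7.0, 75.0]
force: [-1.8, 3.1, -0.6]
ee_pos: [550.6, 5.4, 75.0]
force: [-1.8, 3.8, -1.0]
[65.99527098  0.11131648 75.01053227] [ 2.64136522  3.33571043 -0.99901065]
```

```bash
for k in 1 2 3; do python3 -m jog '-0.0015 -0.0005 0 0 0 0;-0.003 -0.0005 0 0 0 0;-0.003 -0.0005 0 0 0 0' >/dev/null; python3 - <<'E'
from mrow import *
s=state();print(s['time_s'],toM(s['ee_pos']).round(2),R.from_euler('z',-YAW,degrees=True).apply(s['force']).round(1))
E
done
```

```text
16.4667 [64.46  0.19 75.07] [ 2.2  2.9 -0.6]
16.7167 [63.1   0.22 75.21] [ 4.1  2.9 -0.3]
16.9667 [62.12  0.21 75.48] [ 4.9  3.2 -0.1]
```

```bash
for k in 1 2; do python3 -m jog '-0.001 0 -0.0015 0 0 0;-0.001 0 -0.003 0 0 0;-0.001 0 -0.003 0 0 0' >/dev/null; python3 - <<'E'
from mrow import *
s=state();print(s['time_s'],toM(s['ee_pos']).round(2),R.from_euler('z',-YAW,degrees=True).apply(s['force']).round(1))
E
done; python3 b.py w9.png | egrep 'bar|grip|seat'
```

```text
17.2167 [61.86  0.15 77.09] [ 4.   3.2 -1.8]
17.4667 [61.54  0.16 78.69] [ 4.1  3.3 -1.8]
loop_bar [(array([314., 373.]), 0.86)]
loop_grip [(array([314., 331.]), 0.74)]
keeper_seat [(array([318., 368.]), 0.73)]
```

```bash
for k in 1; do python3 -m jog '0 0 -0.002 0 0 0;0 0 -0.004 0 0 0;0 0 -0.004 0 0 0' >/dev/null; python3 - <<'E'
from mrow import *
s=state();print(s['time_s'],toM(s['ee_pos']).round(2),R.from_euler('z',-YAW,degrees=True).apply(s['force']).round(1))
E
done; python3 - <<'E'
import cv2
im=cv2.imread('pics/w9.png')[280:420,250:380];cv2.imwrite('pics/z9.png',cv2.resize(im,None,fx=4,fy=4,interpolation=cv2.INTER_CUBIC))
E
```

```text
18.1667 [61.2   0.3  80.17] [ 2.8  1.4 -5. ]
```

View pics/z9.png

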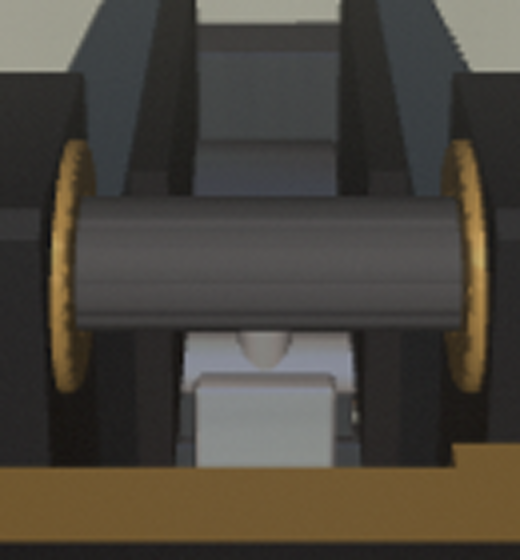

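```bash
python3 -m jog '-0.001 0 0.003 0 0 0;-0.001 0 0.005 0 0 0;-0.001 0 0.005 0 0 0' | egrep 'pos|force'; python3 -m jog '0 0 0 0 0 0;0 0 0 0 0 0;0 0 0 0 0 0;0 0 0 0 0 0;0 0 -0.01 0 0 0;0 0 -0.03 0 0 0;0 0 -0.06 0 0 0;0 0 -0.1 0 0 0;0 0 -0.15 0 0 0;0 0 -0.2 0 0 0;0 0 -0.25 0 0 0;0 0 -0.25 0 0 0;0 0 -0.25 0 0 0' -0.3 8; python3 b.py w10.png;python3 mrow.py 20 230 40
python3 -c "
import cv2
im=cv2.imread('pics/w10.png')[200:440,220:420];cv2.imwrite('pics/z10.png',cv2.resize(im,None,fx=2.5,fy=2.5,interpolation=cv2.INTER_CUBIC))"
```

```text
ee_pos: [548.3, 0.9, 78.1]
force: [-2.1, 4.4, -0.6]
time_s: 19.5
ee_pos: [549.0, 0.3, 205.5]
ee_rot: [179.7, -0.4, 63.6]
force: [-0.0, 0.5, -0.7]
gripper_width: 31.8
mould [(array([313., 267.]), 0.56)]
lever_hinge [(array([313., 332.]), 0.93)]
lever_end [(array([315., 396.]), 0.66)]
loop []
loop_bar [(array([317., 279.]), 0.58)]
loop_grip [(array([312., 254.]), 0.73)]
keeper [(array([312., 277.]), 0.6)]
keeper_seat [(array([312., 281.]), 0.72)]
19.95 [5.47711072e+02 4.27111803e-01 2.02511957e+02]
now [ 60.2   0.5 202.5]
row -0.0802 0.0012 -0.0553 -0.0006 -0.4471 -0.0016  n>=5.6
```

View pics/z10.png

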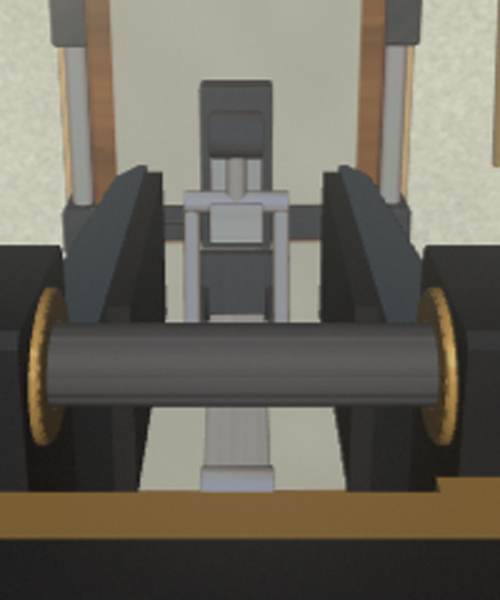

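```bash
cat > push.py <<'E'
from kin import *
T=1.0
def leva(n,r):
    z=np.load(f'pics/{n}.npz');c=(z['K'],z['r'],z['t'])
    A=np.linspace(0,2.4,481);e=[abs(proj(c,toW([-30-65*np.cos(a),0,86+65*np.sin(a)]))[0][1]-r) for a in A]
    return A[np.argmin(e)]
def tcp(a,t,gap=0,tx=0):
    bar=np.array([-30-65*np.cos(a),0,86+65*np.sin(a)]);zt=np.array([-np.sin(t),0,-np.cos(t)]);xt=np.array([np.cos(t),0,-np.sin(t)])
    return bar-(T+6+gap)*zt+tx*xt
def rows(lst):
    for a,t,g in lst:
        v=tcp(a,np.radians(t),g);print(f'a {a:.2f} t {t:.0f}',v.round(1),row(toW(v),rot(t)))
E
python3 - <<'E'
from push import *
print([leva('w10.png',r) for r in (388,391,394,396)])
rows([(1.6,45,20)])
E
```

```text
[np.float64(1.425), np.float64(1.3800000000000001), np.float64(1.33), np.float64(0.05)]
a 1.60 t 45 [ -9.    0.  170.1] row -0.1388 0.0013 0.0643 -0.0007 -0.5027 -0.0016  n>=6.3
```

```bash
python3 -c "
from push import *
rows([(1.4,45,25),(1.4,45,20)])"
```

```text
a 1.40 t 45 [-18.4   0.  172.7] row -0.1576 0.0014 0.0590 -0.0007 -0.5027 -0.0016  n>=6.3
a 1.40 t 45 [-22.    0.  169.1] row -0.1647 0.0014 0.0660 -0.0007 -0.5027 -0.0016  n>=6.3
```

```bash
python3 -m jog '-0.015 0 0 0 -0.07 0;-0.035 0 0 0 -0.14 0;-0.06 0 0.01 0 -0.21 0;-0.085 0 0.02 0 -0.28 0;-0.105 0.001 0.03 0 -0.35 0;-0.125 0.001 0.04 0 -0.42 0;-0.145 0.0014 0.05 0 -0.49 0;-0.158 0.0014 0.059 0 -0.503 -0.0016;-0.158 0.0014 0.059 0 -0.503 -0.0016;-0.158 0.0014 0.059 0 -0.503 -0.0016' -1 8; python3 b.py w11.png | egrep 'end|hinge|bar'; python3 b.py s11.png scene | egrep 'end|bar|hinge'; python3 -c "
from push import *
print(toM(pose()[0]),state()['force'],state()['gripper_width'])
print(rot(45))
w=cal('wrist');P,Q=pose()
for T in (1,11,22): print(T,proj(cal('scene'),P+Q.apply([0,0,T])),proj(w,P+Q.apply([0,0,T])))
for a in (1.3,1.4,1.5): p=toW([-30-65*np.cos(a),0,86+65*np.sin(a)]);print(a,proj(w,p),proj(cal('scene'),p))
rows([(1.35,45,0),(1.2,45,0),(1.05,45,0),(.9,45,0)])"
```

```text
time_s: 20.78
ee_pos: [513.1, -70.7, 172.5]
ee_rot: [-179.9, 45.0, 63.8]
force: [0.5, -0.4, 0.1]
gripper_width: 0.5
lever_hinge [(array([318., 176.]), 0.93)]
lever_end [(array([316., 277.]), 0.73)]
loop_bar [(array([314., 119.]), 0.73)]
lever_hinge [(array([311., 205.]), 0.63)]
lever_end [(array([367., 214.]), 0.39)]
loop_bar [(array([314., 223.]), 0.67)]
[-1.86347613e+01 -2.89509070e-02  1.72614067e+02] [-0.49348681 -0.80400262  1.3676786 ] 0.11817968756104921
[180.          45.          63.72022501]
1 [[309.8968595  174.27172809]] [[316.10142335 293.45918814]]
11 [[309.70721767 174.40927955]] [[316.11753632 286.07205296]]
22 [[309.50230835 174.55790486]] [[316.1335574  278.72704543]]
1.3 [[316.16801547 274.70381282]] [[309.12721799 173.05448396]]
1.4 [[316.15465138 272.58793563]] [[309.32381438 174.75148795]]
1.5 [[316.14207863 269.28478739]] [[309.52959265 176.74037886]]
a 1.35 t 45 [-39.3   0.  154.4] row -0.0034 -0.0000 0.0550 -0.0007 0.0004 0.0003  n>=0.7
a 1.20 t 45 [-48.6   0.  151.5] row -0.0125 0.0000 0.0722 -0.0007 0.0004 0.0003  n>=0.9
a 1.05 t 45 [-57.4   0.  147.3] row -0.0190 0.0000 0.0906 -0.0007 0.0004 0.0003  n>=1.1
a 0.90 t 45 [-65.5   0.  141.9] row -0.0227 0.0000 0.1097 -0.0007 0.0004 0.0003  n>=1.3
```

```bash
python3 -m jog '-0.001 0 0.02 0 0 0;-0.002 0 0.04 0 0 0;-0.0034 0 0.055 0 0 0;-0.008 0 0.064 0 0 0;-0.0125 0 0.072 0 0 0;-0.0125 0 0.072 0 0 0' | egrep 'pos|force';  python3 -m jog '-0.0035 0 0.009 0 0 0;-0.0065 0 0.0185 0 0 0;-0.0065 0 0.0185 0 0 0' | egrep 'pos|force';python3 b.py w12.png | egrep 'end'; python3 -c "
from push import *
print([(r,leva('w12.png',r)) for r in (260,265,270,275,280,285,290)])
rows([(1.05,45,0),(.9,45,0),(.75,43,0),(.6,34,0),(.45,26,0),(.3,17,0),(.15,9,0)])"
```

```text
ee_pos: [499.3, -98.0, 151.4]
force: [-0.2, 1.1, 0.3]
ee_pos: [495.0, -106.9, 147.7]
force: [-0.0, 0.7, 3.5]
lever_end [(array([317., 291.]), 0.64), (array([385., 248.]), 0.51)]
[(260, np.float64(0.43)), (265, np.float64(0.51)), (270, np.float64(0.6)), (275, np.float64(0.6950000000000001)), (280, np.float64(0.81)), (285, np.float64(1.4000000000000001)), (290, np.float64(1.19))]
a 1.05 t 45 [-57.4   0.  147.3] row 0.0014 0.0002 -0.0011 -0.0010 0.0009 0.0001  n>=0.0
a 0.90 t 45 [-65.5   0.  141.9] row -0.0023 0.0003 0.0180 -0.0010 0.0009 0.0001  n>=0.2
a 0.75 t 43 [-72.8   0.  135.4] row -0.0035 0.0003 0.0375 -0.0010 0.0231 0.0001  n>=0.5
a 0.60 t 34 [-79.7   0.  128.5] row -0.0035 0.0003 0.0571 -0.0010 0.1231 0.0000  n>=1.5
a 0.45 t 26 [-85.5   0.  120.6] row -0.0003 0.0004 0.0765 -0.0010 0.2120 -0.0000  n>=2.7
a 0.30 t 17 [-90.1   0.  111.9] row 0.0054 0.0004 0.0952 -0.0010 0.3120 -0.0001  n>=3.9
a 0.15 t 9 [-93.2   0.  102.6] row 0.0142 0.0004 0.1127 -0.0010 0.4009 -0.0002  n>=5.0
```

```bash
python3 -m jog '-0.001 0 0.009 0 0 0;-0.0023 0 0.018 0 0 0;-0.003 0 0.028 0 0.01 0;-0.0035 0 0.0375 0 0.023 0;-0.0035 0 0.0375 0 0.023 0' | egrep 'pos|force';python3 b.py w13.png | egrep 'end'; python3 -c "
from push import *
P,Q=pose();print(toM(P))
print([(r,leva('w13.png',r)) for r in (260,265,270,275,280,285,290)])
rows([(.75,43,0),(.6,34,0),(.45,26,0),(.3,17,0),(.15,9,0),(.05,5,0)])"
```

```text
ee_pos: [489.1, -119.5, 135.4]
force: [1.1, -0.1, 3.5]
lever_end [(array([318., 290.]), 0.71)]
[-7.25583183e+01  6.74736448e-03  1.35388617e+02]
[(260, np.float64(1.855)), (265, np.float64(1.815)), (270, np.float64(1.77)), (275, np.float64(0.51)), (280, np.float64(0.59)), (285, np.float64(0.68)), (290, np.float64(0.78))]
a 0.75 t 43 [-72.8   0.  135.4] row -0.0004 0.0000 0.0003 -0.0008 0.0002 0.0002  n>=0.0
a 0.60 t 34 [-79.7   0.  128.5] row -0.0011 0.0000 0.0199 -0.0008 0.1002 0.0002  n>=1.3
a 0.45 t 26 [-85.5   0.  120.6] row 0.0014 0.0001 0.0393 -0.0008 0.1891 0.0001  n>=2.4
a 0.30 t 17 [-90.1   0.  111.9] row 0.0065 0.0001 0.0582 -0.0008 0.2891 0.0001  n>=3.6
a 0.15 t 9 [-93.2   0.  102.6] row 0.0145 0.0001 0.0760 -0.0008 0.3779 -0.0000  n>=4.8
a 0.05 t 5 [-94.3   0.   96.2] row 0.0216 0.0001 0.0870 -0.0008 0.4224 -0.0000  n>=5.3
```

Vision (0.78) agrees with the command (0.75). Continuing down the arc.

```bash
python3 -m jog '-0.0006 0 0.01 0 0.05 0;-0.0011 0 0.02 0 0.1 0;0 0 0.03 0 0.145 0;0.0014 0 0.039 0 0.189 0;0.0014 0 0.039 0 0.189 0' | egrep 'pos|force';python3 b.py w14.png | egrep 'end'; python3 -c "
from push import *
P,Q=pose();print(toM(P))
print([(r,leva('w14.png',r)) for r in (270,275,280,285,290,295,300)])
rows([(.45,26,0),(.3,17,0),(.15,9,0),(.05,5,0)])"
```

```text
ee_pos: [482.9, -131.2, 121.2]
force: [-0.1, 1.2, 0.6]
lever_end [(array([317., 290.]), 0.83)]
[-8.48955447e+01  9.73787070e-02  1.20360770e+02]
[(270, np.float64(0.16)), (275, np.float64(0.23500000000000001)), (280, np.float64(1.34)), (285, np.float64(0.41500000000000004)), (290, np.float64(1.19)), (295, np.float64(1.065)), (300, np.float64(0.88))]
a 0.45 t 26 [-85.5   0.  120.6] row -0.0012 0.0002 0.0001 -0.0010 0.0005 0.0007  n>=0.0
a 0.30 t 17 [-90.1   0.  111.9] row -0.0018 0.0002 0.0197 -0.0010 0.1005 0.0006  n>=1.3
a 0.15 t 9 [-93.2   0.  102.6] row 0.0007 0.0003 0.0391 -0.0010 0.1894 0.0006  n>=2.4
a 0.05 t 5 [-94.3   0.   96.2] row 0.0043 0.0003 0.0516 -0.0011 0.2339 0.0005  n>=2.9
```

```bash
python3 -m jog '-0.001 0 0.01 0 0.05 0;-0.0018 0 0.02 0 0.1 0;-0.001 0 0.03 0 0.145 0;0.0007 0 0.039 0 0.189 0;0.0007 0 0.039 0 0.189 0' | egrep 'pos|force|time';python3 b.py w15.png | egrep 'end|bar'; python3 -c "
from push import *
P,Q=pose();print(toM(P))
print([(a,proj(cal('wrist'),toW([-30-65*np.cos(a),0,86+65*np.sin(a)]))[0].round(0)) for a in (0,.1,.2,.3,.4)])
rows([(.05,5,0)])"
```

```text
time_s: 25.03
ee_pos: [478.8, -138.4, 102.2]
force: [-1.2, -0.7, 0.1]
lever_end [(array([318., 289.]), 0.96)]
loop_bar [(array([314.,  62.]), 0.8), (array([156., 178.]), 0.72)]
[-92.49043666   0.13177203 102.52910292]
[(0, array([316., 282.])), (0.1, array([316., 287.])), (0.2, array([316., 292.])), (0.3, array([316., 296.])), (0.4, array([316., 299.]))]
a 0.05 t 5 [-94.3   0.   96.2] row -0.0016 0.0003 0.0130 -0.0012 0.0450 0.0011  n>=0.6
```

```bash
python3 -m jog '0 0 -0.03 0 0 0;0 0 -0.08 0 0 0;0 0 -0.14 0 0 0;0.02 0 -0.2 0 0.08 0;0.04 0 -0.26 0 0.1 0;0.04 0 -0.26 0 0.1 0;0.04 0 -0.26 0 0.1 0' | egrep 'pos|force|time|rot'; python3 b.py w16.png; python3 b.py s16.png scene; python3 -c "
from push import *
for n in ('w16.png','s16.png'):
  z=np.load(f'pics/{n}.npz');c=(z['K'],z['r'],z['t'])
  print(n,[(a,proj(c,toW([-30-65*np.cos(a),0,86+65*np.sin(a)]))[0].round(0)) for a in (0,.15,.3,.45)],'bar',[proj(c,toW([x,0,84]))[0].round(0) for x in (13,17,21)])"
```

```text
time_s: 26.07
ee_pos: [499.2, -100.8, 229.3]
ee_rot: [179.9, 0.0, 63.8]
force: [0.8, 0.2, 0.4]
mould [(array([315., 163.]), 0.91)]
lever_hinge [(array([314., 205.]), 0.75), (array([313., 162.]), 0.48)]
lever_end [(array([316., 279.]), 0.6)]
loop []
loop_bar [(array([316., 158.]), 0.78)]
loop_grip [(array([313., 122.]), 0.97), (array([210., 219.]), 0.31)]
keeper [(array([317., 204.]), 0.42)]
keeper_seat [(array([313., 162.]), 0.74), (array([316., 278.]), 0.59)]
26.5167 [ 498.14098861 -100.5986784   227.0819804 ]
mould [(array([311., 238.]), 0.63)]
lever_hinge [(array([308., 205.]), 0.67)]
lever_end [(array([307., 173.]), 0.89)]
loop [(array([331., 444.]), 0.67), (array([311., 199.]), 0.5)]
loop_bar [(array([315., 218.]), 0.63), (array([312., 203.]), 0.24)]
loop_grip [(array([312., 225.]), 0.66), (array([368., 214.]), 0.59)]
keeper [(array([314., 219.]), 0.49)]
keeper_seat [(array([309., 241.]), 0.65), (array([311., 219.]), 0.58)]
26.9667 [ 498.38439236 -100.72000441  227.82316247]
w16.png [(0, array([315., 274.])), (0.15, array([315., 277.])), (0.3, array([315., 278.])), (0.45, array([315., 278.]))] bar [array([315., 155.]), array([315., 150.]), array([315., 146.])]
s16.png [(0, array([308., 179.])), (0.15, array([308., 176.])), (0.3, array([308., 173.])), (0.45, array([308., 171.]))] bar [array([311., 218.]), array([312., 219.]), array([312., 221.])]
```

```bash
python3 mrow.py -95 105 0; python3 - <<'E'
import cv2
a=cv2.imread('pics/w16.png');print(a.shape,[int(a[r,310:322].mean()) for r in range(240,300,3)])
E
```

```text
now [-5.230e+01 -1.000e-01  2.278e+02]
row -0.0852 0.0002 0.2457 -0.0013 0.0006 0.0009  n>=3.1
(480, 640, 3) [180, 180, 180, 180, 179, 179, 179, 179, 179, 178, 77, 77, 76, 73, 75, 72, 64, 74, 77, 75]
```

```bash
python3 -m jog '-0.04 0 0.06 0 0 0;-0.075 0 0.12 0 0 0;-0.085 0 0.18 0 0 0;-0.085 0 0.225 0 0 0;-0.085 0 0.245 0 0 0;-0.085 0 0.245 0 0 0' | egrep 'pos|force'; for k in 1; do python3 -m jog '0 0 0.004 0 0 0;0 0 0.008 0 0 0;0 0 0.008 0 0 0' | egrep 'pos|force'; python3 -m jog '0 0 0.004 0 0 0;0 0 0.008 0 0 0;0 0 0.008 0 0 0' | egrep 'pos|force'; done
```

```text
ee_pos: [477.9, -138.4, 103.4]
force: [-0.5, 0.8, 0.7]
ee_pos: [478.7, -138.5, 100.3]
force: [-0.7, -1.0, 0.4]
ee_pos: [478.9, -138.4, 96.5]
force: [-0.4, -0.9, -0.0]
```

```bash
for k in 1; do python3 -m jog '0 0 0.002 0 0 0;0 0 0.004 0 0 0;0 0 0.004 0 0 0' | egrep 'pos|force'; python3 -m jog '0 0 0.0015 0 0 0;0 0 0.003 0 0 0;0 0 0.003 0 0 0' | egrep 'pos|force'; python3 -m jog '0 0 0.0015 0 0 0;0 0 0.003 0 0 0;0 0 0.003 0 0 0' | egrep 'pos|force'; done
```

```text
ee_pos: [478.7, -138.4, 94.4]
force: [0.3, -0.0, -0.6]
ee_pos: [478.6, -138.3, 92.7]
force: [0.3, 0.1, 0.1]
ee_pos: [478.5, -138.3, 91.0]
force: [-0.6, 0.2, -0.7]
```

```bash
python3 -m jog '0 0 -0.04 0 0 0;0 0 -0.1 0 0 0;0 0 -0.17 0 0 0;0 0 -0.24 0 0 0;0 0 -0.3 0 0 0;0.06 0 -0.3 0 0 0;0.12 0 -0.3 0 0 0;0.12 0 -0.3 0 0 0;0.12 0 -0.3 0 0 0' | egrep 'pos|force|time'; python3 b.py w17.png; python3 - <<'E'
from push import *
z=np.load('pics/w17.png.npz');c=(z['K'],z['r'],z['t'])
print('end',[(a,proj(c,toW([-30-65*np.cos(a),0,86+65*np.sin(a)]))[0].round(0)) for a in (0,.15,.3,.45)],'bar',[proj(c,toW([x,0,84]))[0].round(0) for x in (13,17,21,25)],'grip',[proj(c,toW([x,0,92]))[0].round(0) for x in (34,38,42,46)])
E
```

```text
time_s: 29.47
ee_pos: [505.9, -83.8, 240.8]
force: [-0.2, -0.1, -0.1]
mould [(array([316., 179.]), 0.85)]
lever_hinge [(array([316., 223.]), 0.82)]
lever_end [(array([318., 287.]), 0.74)]
loop []
loop_bar [(array([318., 176.]), 0.86), (array([314., 220.]), 0.4)]
loop_grip [(array([318., 143.]), 0.71), (array([315., 221.]), 0.57)]
keeper [(array([319., 169.]), 0.83)]
keeper_seat [(array([317., 170.]), 0.72)]
29.9167 [505.59088858 -85.06134155 240.90686114]
end [(0, array([318., 287.])), (0.15, array([318., 290.])), (0.3, array([318., 292.])), (0.45, array([318., 292.]))] bar [array([318., 175.]), array([318., 171.]), array([318., 166.]), array([318., 162.])] grip [array([318., 152.]), array([318., 147.]), array([318., 142.]), array([318., 137.])]
```

```bash
python3 -c "
from workcell import *
print(job_done(),state()['time_s'])"
```

```text
the job is handed in; nothing more can be done
the job is handed in; nothing more can be done
```

The latch is shut and the job was handed in at about 30 s, well inside the 58 s limit.

**Hooking.** I took the loop by its barrel grip and drew it over the keeper. I then lowered it until the bar felt the ledge at about 7 N. The bar slid under the lip, and I checked it was there by lifting gently against the lip at about 5 N. A picture also showed the lip lying over the bar.

**Closing.** With closed fingers I pushed the lever over and down along its arc. The readings I took between steps never passed about 4 N, and the lever went over dead centre.

**Last checks**
- In the final wrist view the lever end sits where a shut lever (0 rad) should be.
- The loop's cross bar sits at mould x ≈ 13 mm, which is the drawn-shut position.
- Coming down over the lever end, the closed fingertips met nothing until about 90 mm, where the lever lies flat.
- The arm was clear of everything, with no force on the wrist.

**What disagreed or went unchecked**
- **Missed grasps:** the first two grasps closed on air. The fingertips reach roughly 20 mm less than stated, so I worked with about 1 mm ahead of the TCP. The loop was not disturbed.
- **Earlier lever reading:** the view just after the push read the lever as about 0.15 to 0.3 rad open. The fingertip check and the last view both contradict that.
- **Loop grip:** in the last view the grip showed about 5 pixels from where I expected it.
- **Gap and bystanders:** I did not measure the gap between the halves, only inferred it from the bar position. I did not check the bystanders one by one, and I never moved the arm down near any of them.

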